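# Dock the dried spatula handle-first

### The job

Draw the spatula out of the white drying hood by its handle, lay it down on the open front part of the wooden stove cover and let go of it there; then take hold of it again on its thin neck or its head, lift it and slide it handle-first, until it stops, into the free pocket of the dark wooden dock, the one under the green tab. Do not drop the spatula, and do not disturb the two tools already docked or the other things standing about.

Things in the scene. Friction and masses are not known exactly. Their poses are not given: they have to be found in the camera images.
- spatula: the spatula, 315 mm long, loose, 60 to 110 g: black handle and neck, reddish head; starts flat in the hood, only the handle out. Origin: mid-length, underside; x from handle to head, z up. Handle x -158 to -32 mm, 24 wide, 16 high; neck x -32 to +68, 10 wide, 1 to 11 mm above the underside; head x +68 to +158, 52 wide, 10 thick. Balances near x = +10 mm.
- handle_end (a point): middle of the free end of the spatula's handle, 158 mm behind its origin and 8 mm above its underside; axes as the spatula's
- hood: white plastic drying hood, fixed: a low slatted tunnel without a floor, 195 (x) x 74 (y) x 35 mm high, open only at its -x end; inside 62 mm wide, 30 mm high, 187 mm deep. Origin: centre of its underside, on the stove cover; z up. The spatula lies on the cover inside and comes out straight along the hood's -x.
- hood_mouth (a point): middle of the hood's open end at the cover's level, 97.5 mm before its centre; axes as the hood's
- cover: pale wooden stove cover, fixed over the burners: the work surface here, 680 (x) x 730 (y) x 45 mm, its flat top 45 mm above the range top (z = 0.045). Origin: centre of its underside. Everything stands on it; its front middle part is free for laying the spatula down.
- dock: wooden dock, fixed, 210 (x) x 222 (y) x 48 mm: 12 mm base with three roofed pockets at y = -76, 0, +76 mm, open to -x, each 34 wide, 30 high, 130 deep to a solid back wall; wall ends rounded as lead-in, up to 21 mm before the mouths. Base runs 70 mm out before the mouths. Origin: centre of its underside; z up. Docked heads stick out along -x.
- free_mouth (a point): middle of the mouth of the free pocket, at its floor (12 mm above the cover top); x points into the pocket (as the dock's x), z up. The pocket's back wall is at x = +130 mm.
- tab: green plastic tab, fixed, 26 mm wide, 28 mm high, on the front of the dock's roof over the free pocket (48 to 76 mm above the cover top). Origin at cover-top level 43 mm beyond the free pocket's mouth; axes as the dock's.
- docked_peeler: peeler with a black handle, 170 mm long, 26 mm wide, loose, already docked in one pocket, its handle hidden, its 14 mm wide metal blade end sticking out about 75 mm before the mouth. Origin: middle of its length, underside; x toward its blade.
- spoon: blue plastic stirring paddle, 295 mm long, head 46 mm wide, 16 mm high, loose, already docked in another pocket, its head up to 170 mm before the mouth. Origin: 85 mm from its handle end, underside; x toward its head.
- pepper_mill: brown wooden pepper mill, 58 mm across, 170 mm high, loose, at the back; origin: centre of its underside
- spice: spice jar with a red cap, 45 mm across, 106 mm high, loose, front left; origin: centre of its underside
- timer: red kitchen timer with a white dial, 66 mm across, 52 mm high, loose, front right; origin: centre of its underside
- tomato: tomato, 69 mm, loose, front right; origin: centre of its underside
- mug: white spotted mug, 92 x 127 x 93 mm with handle, loose, front right; origin: centre of its underside
- garlic: garlic bulb, 53 mm, loose, front left; origin: centre of its underside

How it is judged (in metres and radians):
On the way, in this order (a step that is already met when the one before it is completed fails the run):
1. the spatula lies still on the stove cover, out of the hood and the dock, and is let go (contact force between spatula and cover above 0.2 N and contact force between spatula and the fingers below 0.05 N and linear speed of spatula below 0.02 m/s and x of spatula in the frame of hood_mouth below -0.158 m and x of handle_end in the frame of free_mouth below -0.02 m), for 0.2 s.
2. the fingers hold it ahead of its handle, on the neck or head, lifted clear of the cover (contact force between spatula and the fingers above 1 N and contact force between spatula and cover below 0.05 N and height (world z) of spatula above 0.052 m and x of the grasp point in the frame of spatula above -0.032 m and x of handle_end in the frame of free_mouth below -0.005 m), for 0.2 s.
At the end, for the whole second after the job is handed in: the spatula rests in the free pocket under the green tab, handle inside with its end within 12 mm of the back wall, in line with the pocket within 0.12 rad and flat within 0.3 rad, released and at rest (x of handle_end in the frame of free_mouth above 0.118 m and y of handle_end in the frame of free_mouth between -0.017 and 0.017 m and z of handle_end in the frame of free_mouth between -0.005 and 0.03 m and angle between the x axis of spatula and the x axis of free_mouth, either way round below 0.12 rad and angle between spatula's own z axis and vertical below 0.3 rad and linear speed of spatula below 0.02 m/s and angular speed of spatula below 0.1 rad/s); the robot touches nothing.
It fails at once if the spatula is let go in the air (its underside more than 50 mm above the cover) (contact force between spatula and the fingers below 0.02 N and height (world z) of spatula above 0.095 m).
It fails at once if a tool already docked is moved more than 20 mm (distance of any of docked_peeler, spoon from where it was at the start of the episode above 0.02 m).
It fails at once if a thing standing about is moved more than 30 mm (distance of any of pepper_mill, spice, timer, tomato, mug, garlic from where it was at the start of the episode above 0.03 m).
It also fails if it takes over 61 s, if anything falls off the work surface, if the arm or the gripper's body presses on something with over 40 N, if the wrist force passes 120 N, or if a joint passes its speed limit or range.

### The arm

A 7-joint arm with a two-finger parallel gripper is mounted at the origin on a cart in front of the work surface, level with it; the furniture and walls round the work are solid. World frame = base frame: x ahead of the robot, y to its left, z up, the work surface at z = 0. Lengths are in mm, angles in rad, forces in N, time in s.
With the tool pointing down it reaches from about 400 to 750 mm from the base axis. Payload 19.5 kg.
Tool frame: the origin (TCP) lies at the very end of the fingers, on their centre line; the grasp point (between the pads) lies 19 mm behind it; z points along the fingers, y is the line along which they close (so a half turn about z gives the same grasp; the last joint's range is limited). The gripper opens to 85 mm and grips with 20 to 120 N. Pads are 22 mm wide; open, the fingers measure 114 mm over their backs; the gripper's body (76 mm by 85 mm) begins 54 mm behind the grasp point. The pads swing forward as they close: fully open they stand 13 mm farther back than shut.
Start: joints at [1.128, 0.707, -0.028, 1.485, 0.022, 0.951, -0.075], TCP at [224.33, -529.406, 231.268] pointing down, gripper open.
Joint ranges: [-2.71, 2.71], [-0.32, 2.16], [-1.57, 1.52], [0, 2.45], [-1.46, 4.6], [0, 2.02], [-2.83, 2.83]. Speed limits (rad/s): [1.89, 1.89, 2.57, 2.57, 3.01, 3.01, 3.01].

### API

Orientations are given as a rotation vector (axis times angle).
In Python, from plant import status, read_camera, bot gives the robot as it stands.
- The arm moves only by the shell command python3 -m handwheel 'ROWS' [OPENING] [FORCE]. ROWS is JSON, one flat list of numbers, 6 for each row, row after row: the shift along the tool's x, y, z in units of 40 mm (1.0 is 40 mm), then the turn, a rotation vector about the tool's x, y, z in units of 5 degrees (1.0 is 5 degrees). In form: [tx, ty, tz, ax, ay, az, tx, ty, tz, ax, ay, az, ...]. A call has 1 to 10 rows; each row shifts and turns the commanded pose from where the row before left it, along the tool's axes as they then stand; what a row does not reach is not made up. A row lasts 1/12 s, in which the tool goes at most 41.7 mm and 7.16 degrees, less where a joint would pass 70% of its speed; a pose out of reach is approached as far as the arm can. A call is refused whole if a number of a shift passes 1 or a number of a turn 1, either way. A call with a gripper value outside its range is refused whole. OPENING is the opening, from 0 (shut) to 1 (fully open), set as the call begins (- or left out, the last holds). The fingers move at their own pace and stop on an object; FORCE is the grip in N (left out, the last holds). Time passes only in rows, so rows that do not move let the fingers close. It gives the time, the measured TCP pose, the force, the opening and the grip force at its end, in the units of the state.
- status.read_state(): the state, without advancing time (a new reading comes with each control period).
- read_camera(name): name is "scene" or "side" or "wrist"; returns a dict with "image" (400x640x3 uint8, red, green, blue), "fx", "fy", "cx", "cy" (pixels), "dist_coeffs" ([k1, k2, p1, p2, k3] as OpenCV has them; the pictures are not rectified), "cam_to_world" (4x4, takes a point from camera to world coordinates). Camera axes: x right, y up, looking along -z (the intrinsics and any distortion apply to the point x, -y, -z); pixel columns grow to the right and rows downward; lengths in mm; the calibration is good to about 2 mm. A picture is of the moment at which its call begins. There is no depth.
- bot.sign_off(): hands the job in; it is judged then, once.
The state is a dict: "t": time; "q": joint angles; "qd": joint speeds; "effort": joint torques, N m; "tool_pos": TCP position; "orientation": TCP orientation; "contact_force": force on the tool from outside, world axes, zero at the start; "wrist_torque": the same for the moment, N m; "grip_width": opening from 0.0 (shut) to 1.0 (fully open); "gripper_force": force on a finger pad.
Only numpy, scipy, OpenCV 4.12 (cv2) and the standard library are available. Lean on these libraries where they do the work, as an engineer would, in place of code of your own. Each camera call takes 0.05 s, during which the arm holds its last target. There are 200 camera calls.

## Working session

There is one attempt and no reset: what is moved stays moved. The work goes in short steps, Python scripts to look and compute and a shell command to move; the robot and the scene stay as the last step left them, time stands still between calls to the robot, and variables do not carry over. Pictures are saved under pics/ and viewed, at most 10 in all, crops included, and the job is handed in when it is done.

```bash
ls; mkdir -p pics; cat > h.py <<'E'
import numpy as np, cv2
from plant import status, read_camera, bot
from scipy.spatial.transform import Rotation as R
def ray(c,px):
    K=np.array([[c['fx'],0,c['cx']],[0,c['fy'],c['cy']],[0,0,1.]])
    p=cv2.undistortPoints(np.array(px,float).reshape(-1,1,2),K,np.array(c['dist_coeffs'],float)).reshape(-1,2)
    T=np.array(c['cam_to_world']); d=np.c_[p[:,0],-p[:,1],-np.ones(len(p))]@T[:3,:3].T
    return T[:3,3],d
def plane(c,px,z):
    o,d=ray(c,px); return o+d*((z-o[2])/d[:,2])[:,None]
def proj(c,P):
    K=np.array([[c['fx'],0,c['cx']],[0,c['fy'],c['cy']],[0,0,1.]])
    T=np.array(c['cam_to_world']); q=(np.atleast_2d(P)-T[:3,3])@T[:3,:3]; q=q*[1,-1,-1]
    return cv2.projectPoints(q,np.zeros(3),np.zeros(3),K,np.array(c['dist_coeffs'],float))[0].reshape(-1,2)
def tri(c1,p1,c2,p2):
    o1,d1=ray(c1,[p1]);o2,d2=ray(c2,[p2]);d1=d1[0];d2=d2[0]
    s=np.linalg.lstsq(np.c_[d1,-d2],o2-o1,rcond=None)[0]; a=o1+s[0]*d1;b=o2+s[1]*d2
    return (a+b)/2,np.linalg.norm(a-b)
def save(c,n): cv2.imwrite('pics/'+n+'.png',c['image'][:,:,::-1])
def load(n):
    import pickle; return pickle.load(open(n+'.pkl','rb'))
def shot(cam,n):
    import pickle; c=read_camera(cam); pickle.dump(c,open(n+'.pkl','wb')); save(c,n); return c
E
python3 - <<'E'
from h import *
for n in ['scene','side','wrist']:
    c=shot(n,n+'0'); print(n,np.round(c['cam_to_world'],2).tolist(),c['fx'],c['dist_coeffs'])
s=status.read_state(); print({k:np.round(v,3).tolist() for k,v in s.items()})
E
```

```text
pics
scene [[-0.9, 0.17, -0.41, 118.34], [-0.44, -0.34, 0.83, 844.16], [0.0, 0.93, 0.38, 478.48], [0.0, 0.0, 0.0, 1.0]] 416.7564818320285 [-0.10271555  0.          0.          0.          0.        ]
side [[0.98, 0.09, -0.15, 393.41], [-0.18, 0.46, -0.87, -1046.33], [-0.01, 0.88, 0.47, 624.37], [0.0, 0.0, 0.0, 1.0]] 425.3549371657521 [-0.04657613  0.          0.          0.          0.        ]
wrist [[0.39, 0.87, 0.29, 299.28], [-0.92, 0.37, 0.12, -498.03], [-0.0, -0.32, 0.95, 374.85], [0.0, 0.0, 0.0, 1.0]] 306.954515031031 [-0.0501588  0.         0.         0.         0.       ]
{'t': 0.15, 'q': [1.128, 0.707, -0.028, 1.485, 0.022, 0.951, -0.075], 'qd': [0.0, 0.0, -0.0, 0.002, 0.001, -0.0, 0.0], 'effort': [0.001, -88.331, 1.235, -23.619, 0.017, 0.005, 0.0], 'tool_pos': [224.259, -529.267, 230.958], 'orientation': [-3.078, -0.625, 0.0], 'contact_force': [-0.612, 0.408, 1.501], 'wrist_torque': [-0.038, 0.025, -0.03], 'gripper_force': 0.0, 'grip_width': 0.999}
```

View pics/scene0.png

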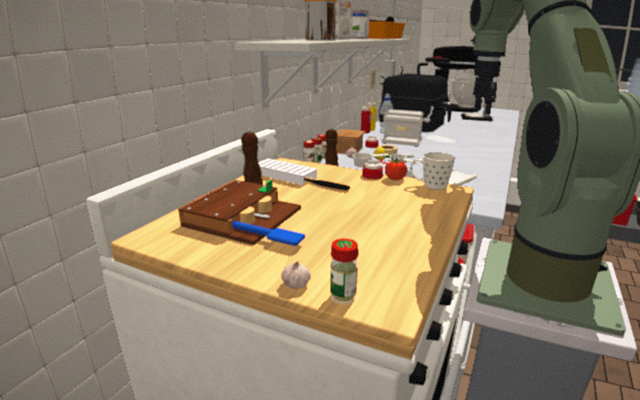

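View pics/side0.png

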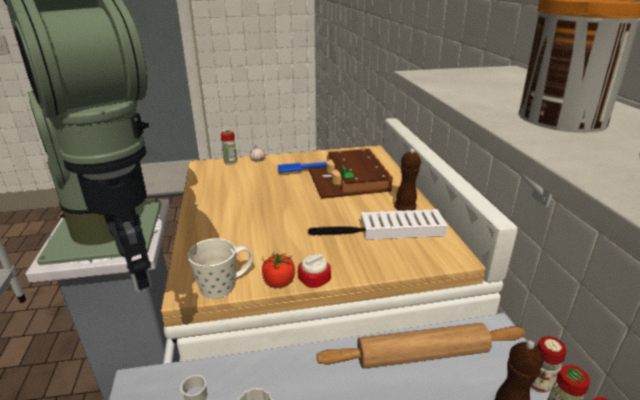

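The scene camera shows the hood at about (285,172), the handle at (305–348, 180–188), the tab at (267,187) and the blue spoon at (270,233). In the side view the handle is at (310–362, 231), the hood at (403,224) and the tab at (348,174). I'll crop closer to get corners.

```bash
python3 - <<'E'
from h import *
a=load('side0')['image'][145:245,275:455]; b=load('scene0')['image'][150:250,170:360]
f=lambda i,s:cv2.resize(i,None,fx=s,fy=s,interpolation=cv2.INTER_CUBIC)
A=f(a,4);B=f(b,4)
cv2.imwrite('pics/sc.png',A[:,:,::-1]);cv2.imwrite('pics/bc.png',B[:,:,::-1])
for n,(u0,v0,u1,v1) in {'side0':(295,215,366,245),'scene0':(300,172,356,195)}.items():
    c=load(n);im=c['image'][v0:v1,u0:u1].astype(int);m=(im.max(2)<70).astype(np.uint8)
    k,l,st,ce=cv2.connectedComponentsWithStats(m);i=1+st[1:,4].argmax();ys,xs=np.where(l==i)
    P=np.c_[xs+u0,ys+v0];print(n,st[i],P[P[:,0].argmin()],P[P[:,0].argmax()],P.mean(0))
    ctr=plane(c,P,45+8); xy=ctr[:,:2];mu=xy.mean(0);w=np.linalg.svd(xy-mu,full_matrices=False)[2][0];t=(xy-mu)@w
    print(' plane53: centre',mu,'axis',w,'ends',mu+w*t.min(),mu+w*t.max())
E
```

```text
side0 [ 14  12  56   8 319] [309 230] [364 228] [334.15987461 230.11598746]
 plane53: centre [ 593.22259755 -195.87519245] axis [ 0.99177458 -0.12799679] ends [ 531.83479994 -187.95258445] [ 666.56252494 -205.34032263]
scene0 [  5   7  44  11 157] [305 179] [348 187] [329.08280255 184.34394904]
 plane53: centre [ 597.26172182 -203.90635743] axis [-0.99542211  0.09557627] ends [ 682.2643344  -212.06795321] [ 535.52109983 -197.97828082]
```

View pics/sc.png

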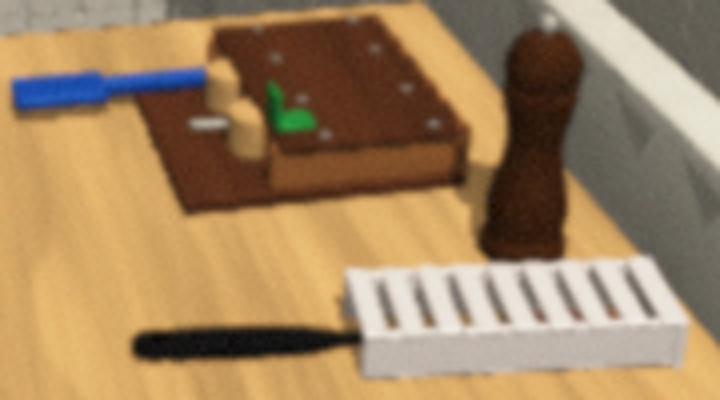

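View pics/bc.png

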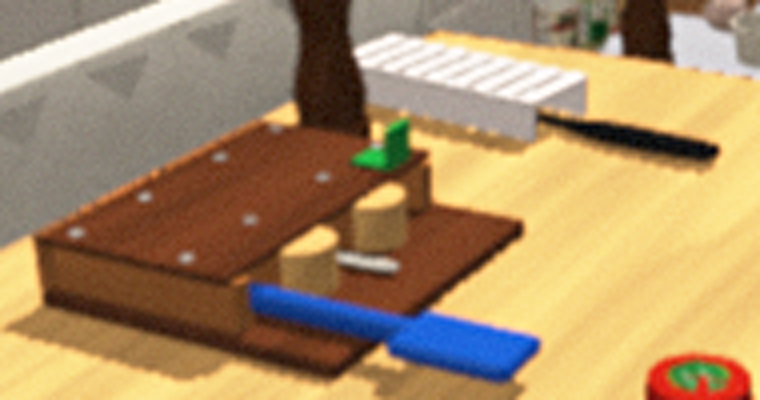

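```bash
python3 - <<'E'
from h import *
s=load('side0');c=load('scene0')
S=lambda u,v:(275+u/4-.4,145+v/4-.4); C=lambda u,v:(170+u/4-.4,150+v/4-.4)
D={'roofFR':((270,150),(428,152),93),'roofFL':((212,30),(225,282),93),'roofBR':((468,128),(265,122),93),'roofBL':((378,17),(38,238),93),'baseFR':((190,208),(522,225),57),
'hML':((347,268),(537,103),80),'hMR':((362,335),(585,72),80),'hBL':((655,258),(355,60),80),'hBR':((686,322),(395,35),80),'handle end':((134,345),(717,152),53)}
for k,(a,b,z) in D.items():
    p,e=tri(s,S(*a),c,C(*b)); print(k,p.round(1),'gap',round(e,1),'side@z',plane(s,[S(*a)],z)[0,:2].round(1),'scene@z',plane(c,[C(*b)],z)[0,:2].round(1))
E
```

```text
roofFR [658.5 -17.7  92.6] gap 7.4 side@z [654.4 -23.8] scene@z [664.2 -21.7]
roofFL [660.3 196.7  91.9] gap 0.2 side@z [659.9 194.4] scene@z [658.7 198.6]
roofBR [797.4 -22.7  93.7] gap 3.5 side@z [800.1 -18.6] scene@z [795.2 -21.6]
roofBL [798.8 195.8  91.1] gap 1.7 side@z [798.3 193.1] scene@z [793.8 199.9]
baseFR [597.1 -24.5  53.4] gap 1.4 side@z [596.5 -30.1] scene@z [592.  -16.4]
hML [ 665.8 -172.6   81.5] gap 4.4 side@z [ 668.9 -167.5] scene@z [ 664.3 -173.2]
hMR [ 657.9 -243.8   82.4] gap 5.3 side@z [ 656.3 -243.1] scene@z [ 665.6 -254.5]
hBL [ 851.4 -207.4   82.4] gap 13.5 side@z [ 862.1 -194.7] scene@z [ 842.1 -201. ]
hBR [ 847.5 -268.9   81.1] gap 1.1 side@z [ 847.7 -268. ] scene@z [ 850.7 -273.1]
handle end [ 529.4 -193.2   57.6] gap 0.6 side@z [ 530.2 -186.5] scene@z [ 534.3 -204.8]
```

```bash
python3 - <<'E'
from h import *
s=load('side0');c=load('scene0')
for n,p,cam in [('spice',(343,297),c),('garlic',(296,288),c),('spice s',(230,163),s),('garlic s',(257,160),s),('tomato',(278,285),s),('timer',(314,284),s),('mug',(213,293),s),('mill',(405,208),s)]:
    print(n,plane(cam,[p],45)[0].round(0))
r=status.read_state(); M=R.from_rotvec(r['orientation']).as_matrix(); print(M.round(3))
# goal above handle
th=np.radians(-7.5); h=np.array([531,-192]); g=h+90*np.array([np.cos(th),np.sin(th)]); print('goal',g)
d=np.array([g[0],g[1],230])-r['tool_pos']; print('tool units',(M.T@d/40).round(2))
E
```

```text
spice [346. 281.  45.]
garlic [433. 293.  45.]
spice s [345. 283.  45.]
garlic s [436. 289.  45.]
tomato [ 437. -362.   45.]
timer [ 510. -373.   45.]
mug [ 305. -362.   45.]
mill [ 807. -116.   45.]
[[ 0.921  0.39  -0.   ]
 [ 0.39  -0.921  0.001]
 [-0.    -0.001 -1.   ]]
goal [ 620.23003752 -203.7473573 ]
tool units [12.29 -3.63  0.03]
```

```bash
python3 -m handwheel '[0.77,-0.23,0,0,0,0,0.77,-0.23,0,0,0,0,0.77,-0.23,0,0,0,0,0.77,-0.23,0,0,0,0,0.77,-0.23,0,0,0,0,0.77,-0.23,0,0,0,0,0.77,-0.23,0,0,0,0,0.77,-0.23,0,0,0,0]' 1 40
python3 -m handwheel '[0.77,-0.23,0,0,0,0,0.77,-0.23,0,0,0,0,0.77,-0.23,0,0,0,0,0.77,-0.23,0,0,0,0,0.77,-0.23,0,0,0,0,0.77,-0.23,0,0,0,0,0.77,-0.23,0,0,0,0,0.77,-0.23,0,0,0,0]'
python3 -m handwheel '[0,0,0,0,0,0.87,0,0,0,0,0,0.87,0,0,0,0,0,0.87,0,0,0,0,0,0.87,0,0,0,0,0,0.87,0,0,0,0,0,0.87,0,0,0,0,0,0.87,0,0,0,0,0,0]'
python3 - <<'E'
from h import *
shot('wrist','w1'); r=status.read_state(); print(r['tool_pos'],R.from_rotvec(r['orientation']).as_matrix().round(3),r['q'])
E
```

```text
t: 0.82
tool_pos: [423.5, -364.3, 231.2]
orientation: [-3.078, -0.625, 0.0]
contact_force: [0.1, -1.1, -0.3]
grip_width: 0.996
gripper_force: 0.0
t: 1.48
tool_pos: [621.6, -200.3, 231.1]
orientation: [-3.078, -0.626, 0.001]
contact_force: [0.3, -0.6, 0.2]
grip_width: 1.0
gripper_force: 0.0
t: 2.15
tool_pos: [620.6, -201.4, 231.0]
orientation: [-3.134, 0.211, 0.001]
contact_force: [0.3, 0.3, 1.3]
grip_width: 1.004
gripper_force: 0.0
[ 620.59638561 -201.46400609  231.02500047] [[ 0.992 -0.129 -0.001]
 [-0.129 -0.992  0.   ]
 [-0.001 -0.    -1.   ]] [ 0.18455086  0.85000435  0.19912766  1.16204892 -0.16380127  1.14510104
 -1.31510646]
```

View pics/w1.png

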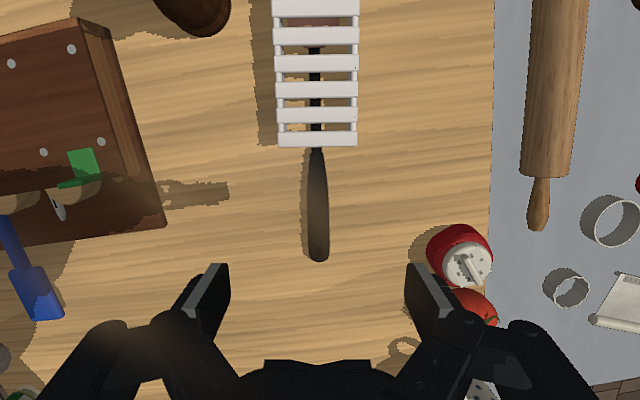

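Wrist view: the handle runs from (318,260) to (316,150), the hood mouth's top edge from (278,147) to (357,145), the dock base's front right corner is at (167,226) and the tab at (82,165). Everything is nearly aligned with the tool axes.

```bash
python3 - <<'E'
from h import *
c=load('w1');s=load('side0');im=c['image'].astype(int)
m=np.zeros((400,640),np.uint8);m[150:265,300:340]=(im[150:265,300:340].max(2)<75)
k,l,st,ce=cv2.connectedComponentsWithStats(m);i=1+st[1:,4].argmax();print(st[i])
rows=np.arange(st[i][1],st[i][1]+st[i][3]);mid=np.array([[np.where(l[v]==i)[0].mean(),v] for v in rows]);wd=[(l[v]==i).sum() for v in rows];print(wd[::8])
P=plane(c,mid,56)[:,:2]; mu=P.mean(0);w=np.linalg.svd(P-mu)[2][0];w*=np.sign(w[0]);print('handle mid',mu,'yaw',np.degrees(np.arctan2(w[1],w[0])),'end',P[-1],'front',P[0])
for n,p,z in [('hML',(278,147),80),('hMR',(357,145),80),('hBLish',(273,5),80),('hBRish',(359,5),80),('baseFR',(167,226),57),('roofFR',(122,160),93),('roof right edge far',(75,17),93)]: print(n,plane(c,[p],z)[0].round(1))
# height check of handle end: wrist vs side / scene
e=(mid[-1]+[0,.5]); S=(275+134/4-.4,145+345/4-.4);C=(170+717/4-.4,150+152/4-.4)
print('end tri',tri(c,e,s,S),tri(c,e,load('scene0'),C))
r=status.read_state();M=R.from_rotvec(r['orientation']).as_matrix()
g=mu+w*(np.dot(P[-1]-mu,w)+100);print('goal',g,'units',M.T@(np.r_[g,48]-r['tool_pos'])/40)
E
```

```text
[ 308  150   21  112 1674]
[np.int64(10), np.int64(14), np.int64(16), np.int64(18), np.int64(19), np.int64(19), np.int64(11), np.int64(5), np.int64(3), np.int64(12), np.int64(20), np.int64(21), np.int64(21), np.int64(20)]
handle mid [ 593.49184606 -199.92648746] yaw -6.619266179769855 end [ 526.92064432 -191.46529238] front [ 655.18292403 -205.94198903]
hML [ 666.5 -170.4   80. ]
hMR [ 658.2 -245.4   80. ]
hBLish [ 785.9 -186.5   80. ]
hBRish [ 776.1 -258.8   80. ]
baseFR [593.9 -26.8  57. ]
roofFR [676.9 -23.8  93. ]
roof right edge far [800.9 -20.2  93. ]
end tri (array([ 528.3361586 , -192.02556673,   57.53049557]), np.float64(2.3831077184528584)) (array([ 528.39896752, -191.30243504,   58.80838306]), np.float64(1.1740653323992516))
goal [ 626.16978111 -203.71858931] units [0.14803413 0.03792628 4.57554182]
```

```bash
python3 -m handwheel '[0.15,0.04,0.6,0,0,-0.1,0,0,0.8,0,0,0,0,0,0.8,0,0,0,0,0,0.8,0,0,0,0,0,0.8,0,0,0,0,0,0.5,0,0,0,0,0,0.3,0,0,0,0,0,0,0,0,0]' 1 40
python3 -m handwheel '[0,0,0,0,0,0,0,0,0,0,0,0,0,0,0,0,0,0,0,0,0,0,0,0,0,0,0,0,0,0,0,0,0,0,0,0,0,0,0,0,0,0,0,0,0,0,0,0]' 0 40
```

```text
t: 2.87
tool_pos: [625.4, -203.6, 45.1]
orientation: [-3.135, 0.188, 0.005]
contact_force: [-0.6, -0.3, 0.3]
grip_width: 0.999
gripper_force: 0.0
t: 3.53
tool_pos: [626.7, -204.0, 48.2]
orientation: [3.136, -0.191, 0.002]
contact_force: [-1.7, 0.3, 9.4]
grip_width: 0.28
gripper_force: 40.3
```

```bash
python3 -m handwheel '[0,0,-0.07,0,0,0,-0.3,0,0,0,0,0,-0.5,0,0,0,0,0,-0.5,0,0,0,0,0,-0.5,0,0,0,0,0,-0.5,0,0,0,0,0]'
python3 -m handwheel '[-0.6,0,0,0,0,0,-0.6,0,0,0,0,0,-0.6,0,0,0,0,0,-0.6,0,0,0,0,0,-0.5,0,0,0,0,0,-0.3,0,0,0,0,0,0,0,0,0,0,0]'
python3 - <<'E'
from h import *
shot('side','s2')
E
```

```text
t: 4.03
tool_pos: [534.2, -192.6, 50.5]
orientation: [3.136, -0.191, 0.001]
contact_force: [0.9, -0.1, -1.4]
grip_width: 0.28
gripper_force: 39.1
t: 4.62
tool_pos: [406.0, -177.2, 50.5]
orientation: [-3.135, 0.193, 0.002]
contact_force: [0.2, -0.2, -0.4]
grip_width: 0.28
gripper_force: 39.2
```

View pics/s2.png

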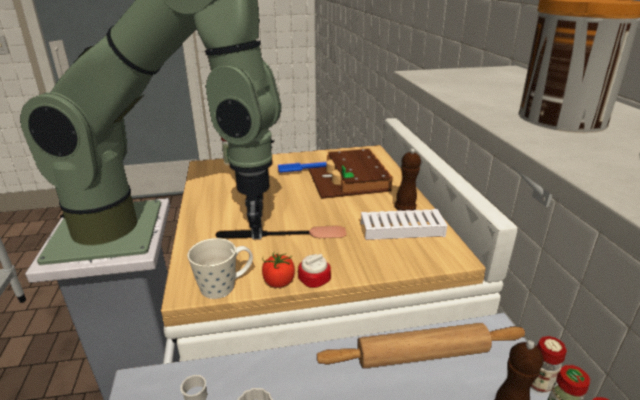

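The spatula is out of the hood: handle and gripper at (256,232), head at (328,232), clear of the hood mouth at (362,225). I'll lower it the last 2 mm and let go.

```bash
python3 -m handwheel '[0,0,0.06,0,0,0,0,0,0,0,0,0]'
python3 -m handwheel '[0,0,0,0,0,0,0,0,0,0,0,0,0,0,0,0,0,0,0,0,0,0,0,0,0,0,0,0,0,0,0,0,0,0,0,0,0,0,0,0,0,0,0,0,0,0,0,0,0,0,0,0,0,0,0,0,0,0,0,0]' 1 40
python3 -m handwheel '[0,0,-0.5,0,0,0,0,0,-1,0,0,0,0,0,-1,0,0,0,0,0,-1,0,0,0,0,0,-1,0,0,0,0,0,0,0,0,0,0,0,0,0,0,0]'
python3 - <<'E'
from h import *
shot('wrist','w3');r=status.read_state(); print(r['tool_pos'])
E
```

```text
t: 4.83
tool_pos: [409.0, -177.4, 47.8]
orientation: [3.135, -0.191, 0.002]
contact_force: [-0.2, -1.4, 5.7]
grip_width: 0.282
gripper_force: 40.5
t: 5.67
tool_pos: [408.0, -177.2, 47.7]
orientation: [-3.136, 0.191, -0.0]
contact_force: [0.4, -0.1, -0.5]
grip_width: 1.0
gripper_force: 0.0
t: 6.25
tool_pos: [408.6, -177.3, 229.3]
orientation: [3.135, -0.191, 0.005]
contact_force: [1.0, 1.3, -0.9]
grip_width: 1.0
gripper_force: 0.0
[ 408.11220059 -177.09715667  227.93831806]
```

View pics/w3.png

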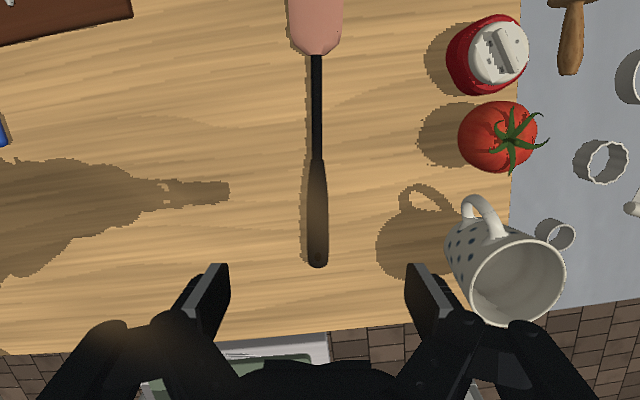

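The spatula lies flat on the cover and released: handle (318,267)–(316,160), neck up to (316,57), head above. Measuring the neck axis next.

```bash
python3 - <<'E'
from h import *
c=load('w3');im=c['image'].astype(int)
def mids(v0,v1):
    o=[]
    for v in range(v0,v1):
        x=np.where(im[v,300:335].max(1) if 0 else im[v,300:335].max(1)<75)[0] if False else np.where(im[v,300:335].max(axis=1)<70)[0]
        if len(x): o.append([300+x.mean(),v,len(x)])
    return np.array(o)
n=mids(60,150);print(n[::15])
P=plane(c,n[:,:2],56)[:,:2];mu=P.mean(0);w=np.linalg.svd(P-mu)[2][0];w*=np.sign(w[0])
e=plane(c,[(318,268)],53)[0];h=plane(c,[(316.5,55)],53)[0];j=plane(c,[(317,159)],57)[0]
print('yaw',np.degrees(np.arctan2(w[1],w[0])),'end',e,'headstart',h,'handlefront',j)
o=mu+w*(np.dot(h[:2]-mu,w)-68);o2=mu+w*(np.dot(e[:2]-mu,w)+158);print('origin',o,o2)
om=(o+o2)/2;g=om+w*32
r=status.read_state();M=R.from_rotvec(r['orientation']).as_matrix()
print('goal',g,'units',M.T@(np.r_[g,46]-r['tool_pos'])/40)
E
```

```text
[[316.   60.   11. ]
 [316.   75.   11. ]
 [316.   90.   11. ]
 [316.  105.   11. ]
 [316.5 120.   10. ]
 [316.5 135.   10. ]]
yaw -6.5443789149915395 end [ 305.94438769 -166.3898726    53.        ] headstart [ 534.06176812 -192.6310205    53.        ] handlefront [ 435.02619498 -180.9897055    57.        ]
origin [ 466.58004734 -184.22551608] [ 462.98193176 -183.81273921]
goal [ 496.57247355 -187.66625593] units [ 2.22270026 -0.0061462   4.55067183]
```

```bash
python3 -m handwheel '[0.75,0,0,0,0,-0.05,0.75,0,0.4,0,0,0,0.72,0,0.7,0,0,0,0,0,0.9,0,0,0,0,0,0.9,0,0,0,0,0,0.9,0,0,0,0,0,0.5,0,0,0,0,0,0.23,0,0,0,0,0,0,0,0,0]' 1 70
python3 -m handwheel '[0,0,0,0,0,0,0,0,0,0,0,0,0,0,0,0,0,0,0,0,0,0,0,0,0,0,0,0,0,0,0,0,0,0,0,0,0,0,0,0,0,0,0,0,0,0,0,0]' 0 70
python3 -m handwheel '[0,0,-0.1,0,0,0,0,0,-0.3,0,0,0,0,0,-0.4,0,0,0,0,0,0,0,0,0,0,0,0,0,0,0,0,0,0,0,0,0]'
```

```text
t: 7.05
tool_pos: [494.9, -187.4, 44.2]
orientation: [-3.135, 0.185, 0.006]
contact_force: [0.6, -0.1, 0.7]
grip_width: 1.001
gripper_force: 0.0
t: 7.72
tool_pos: [496.4, -187.8, 47.1]
orientation: [3.136, -0.184, 0.001]
contact_force: [-1.4, 1.2, 10.5]
grip_width: 0.1
gripper_force: 68.8
t: 8.22
tool_pos: [496.1, -187.6, 78.1]
orientation: [-3.136, 0.184, 0.0]
contact_force: [-0.6, 0.4, -0.7]
grip_width: 0.094
gripper_force: 68.9
```

```bash
python3 -m handwheel '[0,0,-0.7,0,0,0,0,0,-0.7,0,0,0,-0.28,-0.6,-0.5,0,0,0,-0.28,-0.6,-0.4,0,0,0,-0.28,-0.6,0,0,0,0,-0.28,-0.6,0,0,0,0,-0.28,-0.6,0,0,0,0,-0.28,-0.6,0,0,0,0,-0.28,-0.6,0,0,0,0,-0.26,-0.57,0,0,0,0]'
python3 -m handwheel '[0,0,0,0,0,-0.3,0,0,0,0,0,-0.6,0,0,0,0,0,-0.9,0,0,0,0,0,-0.9,0,0,0,0,0,-0.9,0,0,0,0,0,-0.9,0,0,0,0,0,-0.9,0,0,0,0,0,-0.9,0,0,0,0,0,-0.9,0,0,0,0,0,-0.9]'
python3 -m handwheel '[0,0,0,0,0,-0.9,0,0,0,0,0,-0.9,0,0,0,0,0,-0.9,0,0,0,0,0,-0.9,0,0,0,0,0,-0.9,0,0,0,0,0,-0.9,0,0,0,0,0,-0.9,0,0,0,0,0,-0.9,0,0,0,0,0,-0.9,0,0,0,0,0,-0.9]'
python3 -m handwheel '[0,0,0,0,0,-0.9,0,0,0,0,0,-0.9,0,0,0,0,0,-0.9,0,0,0,0,0,-0.9,0,0,0,0,0,-0.9,0,0,0,0,0,-0.9,0,0,0,0,0,-0.9,0,0,0,0,0,-0.9,0,0,0,0,0,-0.9,0,0,0,0,0,-0.9]'
python3 -m handwheel '[0,0,0,0,0,-0.9,0,0,0,0,0,-0.9,0,0,0,0,0,-0.9,0,0,0,0,0,-0.9,0,0,0,0,0,-0.9,0,0,0,0,0,-0.9,0,0,0,0,0,-0.9,0,0,0,0,0,-0.8,0,0,0,0,0,-0.5,0,0,0,0,0,-0.3]'
python3 - <<'E'
from h import *
shot('wrist','w4');shot('scene','c4');shot('side','s4');r=status.read_state(); print(r['tool_pos'],R.from_rotvec(r['orientation']).as_matrix().round(3),r['q'])
E
```

```text
t: 9.05
tool_pos: [429.6, 13.3, 170.0]
orientation: [3.136, -0.184, -0.002]
contact_force: [0.7, -1.2, -0.9]
grip_width: 0.101
gripper_force: 68.9
t: 9.88
tool_pos: [430.3, 11.9, 170.0]
orientation: [-3.004, -0.918, 0.001]
contact_force: [-0.2, 0.6, -0.7]
grip_width: 0.101
gripper_force: 68.9
t: 10.72
tool_pos: [430.3, 11.9, 170.0]
orientation: [-2.424, -1.998, 0.001]
contact_force: [-0.2, -0.6, -1.3]
grip_width: 0.097
gripper_force: 68.9
t: 11.55
tool_pos: [430.3, 11.9, 170.0]
orientation: [-1.475, -2.773, -0.0]
contact_force: [-0.0, -0.1, -1.3]
grip_width: 0.094
gripper_force: 68.9
t: 12.38
tool_pos: [430.3, 11.9, 170.0]
orientation: [-0.454, -3.108, -0.001]
contact_force: [-0.3, -0.4, -1.5]
grip_width: 0.098
gripper_force: 68.9
[430.32888214  11.99823428 170.24565326] [[-0.957  0.289 -0.001]
 [ 0.289  0.957  0.   ]
 [ 0.001  0.    -1.   ]] [ 0.28174732  0.67626879 -0.66389061  2.05363527  0.69454717  0.64570342
  0.42403029]
```

View pics/w4.png

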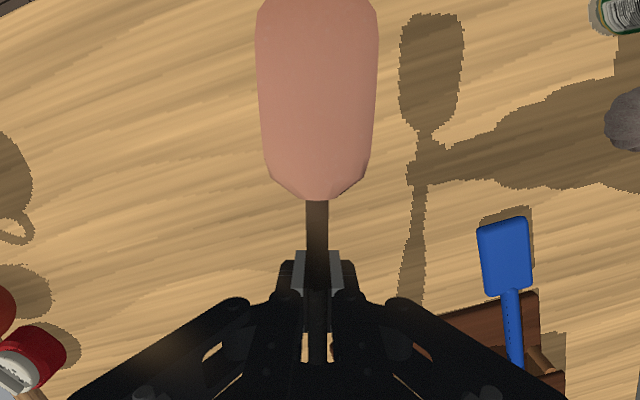

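The head sits straight above the gripper at u≈317, square in the grip, with the free pocket behind the gripper. Now the tab centre, from green masks, to fix the pocket's line.

```bash
python3 - <<'E'
from h import *
V={}
for n,b in {'w1':(50,140,110,200),'side0':(335,165,362,185),'scene0':(250,175,285,200)}.items():
    c=load(n);im=c['image'].astype(int);m=(im[:,:,1]>im[:,:,0]+35)&(im[:,:,1]>im[:,:,2]+35)
    k=np.zeros_like(m);k[b[1]:b[3],b[0]:b[2]]=1;ys,xs=np.where(m&k);V[n]=np.c_[xs,ys]
    p=V[n];print(n,len(p),p.min(0),p.max(0));
    W=plane(c,p,93);print('  on z=93: x',W[:,0].min().round(1),W[:,0].max().round(1),'y',np.percentile(W[:,1],[0,2,50,98,100]).round(1))
c=load('w1')
# dock base front edge and right edge in w1 : colour dark-brown mask boundary on z=57
im=c['image'].astype(int)
for v in (190,200,210,220): 
    row=im[v,120:200]; print(v,[int(x) for x in row.sum(1)[::4]])
# spatula head in w4: yaw of head/neck and TCP relation
c=load('w4');im=c['image'].astype(int);m=(im[:,:,0]-im[:,:,2]>25)&(im[:,:,0]-im[:,:,1]>25)&(abs(im[:,:,1]-im[:,:,2])<30);m[:,:230]=0;m[:,400:]=0
r=status.read_state();T=np.array(r['tool_pos']);M=R.from_rotvec(r['orientation']).as_matrix()
mid=np.array([[np.where(m[v])[0].mean(),v] for v in range(30,180,5)]);wd=np.array([m[v].sum() for v in range(30,180,5)]);print(wd[::5])
P=(plane(c,mid,T[2]+8)-T)@M;print('head mids in tool',P[0],P[15],P[-1])
E
```

```text
w1 714 [ 57 147] [ 99 187]
  on z=93: x 660.2 693.5 y [ 1.7  2.4 16.1 47.4 51.4]
side0 65 [342 166] [353 177]
  on z=93: x 667.7 696.3 y [ 3.5  4.2 24.3 78.  80.4]
scene0 92 [258 180] [271 192]
  on z=93: x 671.0 714.3 y [-65.3 -63.1  -9.4  17.2  18.3]
190 [138, 139, 153, 160, 169, 177, 169, 181, 178, 168, 283, 435, 323, 294, 290, 294, 298, 281, 281, 262]
200 [112, 133, 137, 140, 143, 156, 173, 177, 194, 173, 214, 261, 383, 278, 286, 291, 294, 288, 283, 270]
210 [109, 121, 120, 116, 125, 134, 144, 152, 161, 160, 164, 371, 405, 415, 420, 424, 419, 415, 415, 418]
220 [104, 107, 102, 112, 114, 145, 177, 180, 170, 172, 172, 143, 450, 429, 417, 416, 417, 430, 407, 396]
[123 123 120 116 112 106]
head mids in tool [108.61204154  -1.05174379  -7.92866682] [79.80433464 -0.76676572 -7.94758593] [49.53265649 -0.67754108 -7.96751775]
```

```bash
python3 -m handwheel '[0,0,0,0,0,-0.7,0,0,0,0,0,-0.8,0,0,0,0,0,-0.8,0,0,0,0,0,-0.6,0,0,0,0,0,-0.4,0,0,0,0,0,0,0,0,0,0,0,0]'
```

```text
t: 13.12
tool_pos: [430.4, 12.1, 170.4]
orientation: [-0.01, -3.141, -0.0]
contact_force: [-0.7, -0.2, -0.7]
grip_width: 0.099
gripper_force: 68.9
```

```bash
python3 -m handwheel '[0,0,0.6,0,0,0,0,0,0.7,0,0,0,0,0,0.7,0,0,0,0,0,0.46,0,0,0,0,0,0,0,0,0,0,0,0,0,0,0]'
python3 - <<'E'
from h import *
w=shot('wrist','w5')['image'];c=shot('scene','c5')['image'];s=shot('side','s5')['image']
f=lambda i,k:cv2.resize(i,None,fx=k,fy=k,interpolation=cv2.INTER_CUBIC)
o=np.zeros((600,800,3),np.uint8)
a=f(c[165:245,200:300],4);o[:320,:400]=a   # scene
b=f(s[140:220,285:385],4);o[:320,400:]=b   # side
d=f(load('w1')['image'][100:240,20:180],2);o[320:600,:320]=d
e=f(w[260:400,400:640],2);o[320:600,320:]=e
cv2.imwrite('pics/m5.png',o[:,:,::-1])
E
```

```text
t: 13.62
tool_pos: [430.2, 12.5, 72.2]
orientation: [-0.007, -3.141, 0.0]
contact_force: [-0.7, 0.7, 0.5]
grip_width: 0.097
gripper_force: 68.9
```

View pics/m5.png

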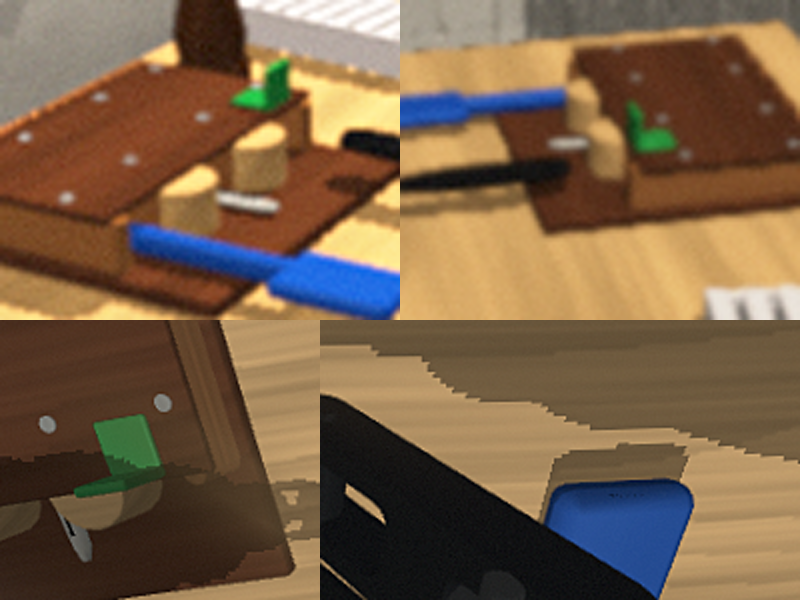

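The montage shows the handle end ahead of the free pocket: at (345,143) in the scene crop and (567,172) in the side crop, right of the two pillars. In the wrist crop the tab foot's corners are (97,422), (145,416) and (160,468). Computing the lateral offset.

```bash
python3 - <<'E'
from h import *
w=load('w1');U=lambda u,v:(20+u/2-.25,100+(v-320)/2-.25)
for n,p,z in [('footTL',(97,422),95),('footTR',(145,416),95),('footBR',(160,468),95),('roofR a',(168,322),93),('roofR b',(207,470),93),('sideBot a',(220,322),45),('sideBot b',(293,572),45),('base b top',(288,572),57),('screw R',(163,403),93),('screw L',(47,425),93)]:
    print(n,plane(w,[U(*p)],z)[0].round(1))
s=load('s5');c=load('c5');S=lambda u,v:(285+(u-400)/4-.4,140+v/4-.4);C=lambda u,v:(200+u/4-.4,165+v/4-.4)
for n,a,b in [('hend',(567,172),(345,143)),('screwR',(685,155),(203,117)),('screwL',(635,77),(130,160)),('scr bR',(793,144),(155,69)),('scr bL',(713,42),(25,137)),('baseFR',(545,230),None)]:
    if b: print(n,tri(s,S(*a),c,C(*b)))
r=status.read_state();print(r['tool_pos'])
E
```

```text
footTL [693.3  24.6  95. ]
footTR [ 6.924e+02 -2.000e-01  9.500e+01]
footBR [667.6   1.2  95. ]
roofR a [731.1 -24.   93. ]
roofR b [663.  -20.4  93. ]
sideBot a [731.7 -19.9  45. ]
sideBot b [590.3 -19.   45. ]
base b top [594.7 -23.2  57. ]
screw R [696.8  -9.5  93. ]
screw L [695.8  52.3  93. ]
hend (array([617.29320742,  11.40640107,  77.87015887]), np.float64(0.03577090282972155))
screwR (array([711.14504445,  25.02607448,  79.72948958]), np.float64(10.281691960943832))
screwL (array([695.44180062, 126.89886359,  95.1793824 ]), np.float64(0.47564480208045024))
scr bR (array([777.38371931,  -9.39104084,  94.39626441]), np.float64(0.8022004842907186))
scr bL (array([760.58029856, 145.64893545, 107.87003546]), np.float64(7.044661766111924))
[430.93407212  12.10416611  73.2579718 ]
```

```bash
python3 -m handwheel '[0,0.02,0.1,0,0,0,0,0,0.1,0,0,0,-0.2,0,0,0,0,0,-0.3,0,0,0,0,0,-0.3,0,0,0,0,0,-0.3,0,0,0,0,0,-0.2,0,0,0,0,0,0,0,0,0,0,0]'
python3 -m handwheel '[-0.3,0,0,0,0,0,-0.3,0,0,0,0,0,-0.3,0,0,0,0,0,-0.3,0,0,0,0,0,-0.3,0,0,0,0,0,-0.3,0,0,0,0,0,-0.2,0,0,0,0,0,0,0,0,0,0,0]'
```

```text
t: 14.43
tool_pos: [483.5, 12.6, 63.9]
orientation: [0.008, 3.141, 0.001]
contact_force: [-1.1, 0.2, -1.1]
grip_width: 0.095
gripper_force: 68.9
t: 15.1
tool_pos: [563.0, 12.3, 63.8]
orientation: [0.007, 3.141, -0.0]
contact_force: [-0.4, 0.4, -0.5]
grip_width: 0.097
gripper_force: 68.9
```

No lateral force, so the handle is inside. Pushing on gently until it stops.

```bash
python3 -m handwheel '[-0.2,0,0,0,0,0,-0.2,0,0,0,0,0,-0.2,0,0,0,0,0,0,0,0,0,0,0,0,0,0,0,0,0]'
python3 -m handwheel '[-0.12,0,0,0,0,0,-0.12,0,0,0,0,0,0,0,0,0,0,0,0,0,0,0,0,0]'
python3 -m handwheel '[-0.08,0,0,0,0,0,-0.08,0,0,0,0,0,0,0,0,0,0,0,0,0,0,0,0,0]'
```

```text
t: 15.52
tool_pos: [585.7, 12.3, 63.9]
orientation: [-0.006, -3.141, 0.0]
contact_force: [-0.2, 0.6, -1.7]
grip_width: 0.097
gripper_force: 68.9
t: 15.85
tool_pos: [596.0, 12.3, 64.0]
orientation: [0.007, 3.142, 0.0]
contact_force: [-0.4, 0.5, -0.7]
grip_width: 0.094
gripper_force: 68.9
t: 16.18
tool_pos: [602.4, 12.3, 64.0]
orientation: [-0.007, -3.142, -0.0]
contact_force: [-0.2, -0.5, -0.5]
grip_width: 0.101
gripper_force: 68.9
```

```bash
python3 -m handwheel '[-0.06,0,0,0,0,0,0,0,0,0,0,0,0,0,0,0,0,0]'
python3 -m handwheel '[-0.06,0,0,0,0,0,0,0,0,0,0,0,0,0,0,0,0,0]'
python3 -m handwheel '[-0.06,0,0,0,0,0,0,0,0,0,0,0,0,0,0,0,0,0]'
```

```text
t: 16.43
tool_pos: [603.6, 12.1, 63.7]
orientation: [-0.006, -3.139, 0.001]
contact_force: [-7.6, -0.9, 0.1]
grip_width: 0.098
gripper_force: 68.9
t: 16.68
tool_pos: [603.8, 11.8, 62.9]
orientation: [-0.005, -3.133, 0.003]
contact_force: [-22.8, -0.3, 0.7]
grip_width: 0.092
gripper_force: 69.0
t: 16.93
tool_pos: [603.9, 11.6, 62.1]
orientation: [-0.004, -3.128, 0.004]
contact_force: [-37.2, -0.9, -0.3]
grip_width: 0.1
gripper_force: 69.0
```

```bash
python3 -m handwheel '[0.12,0,0,0,0,0,0,0,0.06,0,0,0,0,0,0.06,0,0,0,0,0,0,0,0,0,0,0,0,0,0,0]'
python3 -m handwheel '[0,0,0,0,0,0,0,0,0,0,0,0,0,0,0,0,0,0,0,0,0,0,0,0,0,0,0,0,0,0]' 0.55 20
python3 - <<'E'
from h import *
shot('side','s6');shot('scene','c6')
E
```

```text
t: 17.35
tool_pos: [603.6, 12.1, 58.8]
orientation: [-0.006, -3.139, 0.001]
contact_force: [-10.4, -0.5, 0.3]
grip_width: 0.099
gripper_force: 69.0
t: 17.77
tool_pos: [605.0, 12.2, 59.4]
orientation: [0.007, 3.141, 0.0]
contact_force: [-0.0, -0.2, 0.4]
grip_width: 0.547
gripper_force: 0.0
```

```bash
python3 -m handwheel '[0,0,-0.3,0,0,0,0,0,-0.6,0,0,0,0,0,-0.8,0,0,0,0,0,-0.8,0,0,0,0,0,-0.8,0,0,0,0,0,-0.5,0,0,0,0,0,0,0,0,0,0,0,0,0,0,0]'
python3 - <<'E'
from h import *
w=shot('wrist','w7')['image'];c=shot('scene','c7')['image'];s=shot('side','s7')['image']
f=lambda i,k:cv2.resize(i,None,fx=k,fy=k,interpolation=cv2.INTER_CUBIC)
o=np.zeros((570,800,3),np.uint8)
o[:320,:400]=f(c[165:245,200:300],4);o[:320,400:]=f(s[140:220,285:385],4);o[320:,:400]=f(w,.625)
cv2.imwrite('pics/m7.png',o[:,:,::-1])
# head far end
cw=load('w7');im=w.astype(int);m=((im[:,:,0]-im[:,:,2]>25)&(im[:,:,0]-im[:,:,1]>25)&(abs(im[:,:,1]-im[:,:,2])<30)).astype(np.uint8)
k,l,st,ce=cv2.connectedComponentsWithStats(m);i=1+st[1:,4].argmax();print(st[i])
x,y,ww,h,_=st[i];vs=range(y,y+h,max(1,h//8));P=plane(cw,[[np.where(l[v]==i)[0].mean(),v] for v in vs],67);print(P.round(1)); print(status.read_state()['tool_pos'])
E
```

```text
t: 18.53
tool_pos: [605.0, 12.3, 212.7]
orientation: [0.006, 3.14, 0.0]
contact_force: [-0.3, -0.2, -1.2]
grip_width: 0.549
gripper_force: 0.0
[ 282  254   94  111 7617]
[[675.6  54.7  67. ]
 [690.9  19.3  67. ]
 [706.9  19.7  67. ]
 [723.5  18.1  67. ]
 [740.7  20.4  67. ]
 [758.5  22.2  67. ]
 [777.1  25.3  67. ]
 [796.3  26.7  67. ]
 [816.4  26.3  67. ]]
[604.42532463  12.06890223 210.63333051]
```

View pics/m7.png

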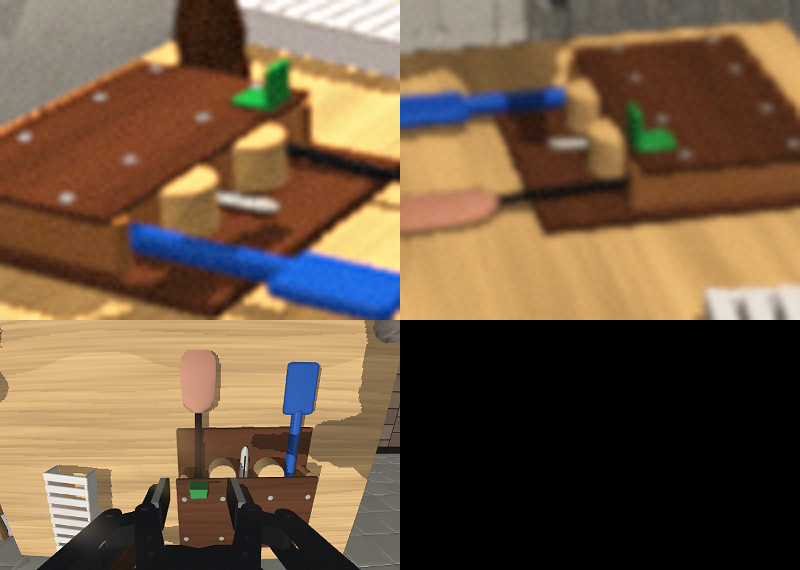

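The handle is in the pocket under the tab. The head (200,380) lies in line with it, and the peeler (245,462) and spoon (300,390) are where they were. The push stopped on the back wall and the fingers are clear.

```bash
python3 -c "
from h import *
c=load('w7');print(plane(c,[(318,48),(318,145)],62).round(1));print(bot.sign_off())"
```

```text
[[477.9  13.4  62. ]
 [562.5  13.1  62. ]]
the job is handed in; nothing more can be done
None
```

I drew the spatula from the hood, laid it on the cover, regrasped it by the neck and slid it handle-first to the back wall of the pocket under the green tab; it is released and the job is handed in at about 19 s, verdict not shown.

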